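# Set up the revolving watch display

### The arm

A 6-joint arm with a two-finger parallel gripper is mounted at the origin on the work surface. World frame = base frame: x ahead of the robot, y to its left, z up, the work surface at z = 0. Lengths are in m, angles in rad, forces in N, time in s.
With the tool pointing down it reaches from about 0.375 to 0.975 m from the base axis. Payload 3.8 kg.
Tool frame: the origin (TCP) lies midway between the tips of the shut fingers; the grasp point (between the pads) lies 19 mm behind it; z points along the fingers, y is the line along which they close (so a half turn about z gives the same grasp; the last joint's range is limited). The gripper opens to 88 mm and grips with 3 to 60 N. Pads are 18 mm wide; open, the fingers measure 123 mm over their backs; the gripper's body (75 mm by 187 mm) begins 45 mm behind the grasp point.
Start: joints at [-1.321, 0.264, 1.604, -0, 1.274, -0.037], TCP at [0.191, -0.647, 0.239] pointing down, gripper open.
Joint ranges: [-2.63, 2.63], [-0.94, 2.18], [0.31, 2.57], [-1.31, 4.45], [0, 2.66], [-2.55, 2.55]. Speed limits (rad/s): [2.57, 2.57, 3.14, 3.14, 3.14, 3.14].

### API

Orientations are given as a unit quaternion [x, y, z, w].
In Python, from cell import read_state, imaging, order gives the robot as it stands. The module is installed in compiled form; this text tells all that it offers.
- The arm moves only by the tool jog_arm, never from a script. Its argument "deltas" is a list of rows, each a list of 3 entries, a list of its own where there are three numbers: the opening, from 0 (shut) to 1 (fully open), then the shift along the world's x, y, z in cm, then the turn, a rotation vector about the world's x, y, z in degrees. In form: [[jaw, [x, y, z], [ax, ay, az]], ...]. A call has 1 to 10 rows; each row is the pose to reach, as a shift and turn from the pose commanded when the call began; what a row does not reach only later rows make up. A row lasts 1/12 s, in which the tool goes at most 41.7 mm and 7.16 degrees, less where a joint would pass 70% of its speed; a pose out of reach is approached as far as the arm can. A call with a gripper value outside its range is refused whole. The fingers move at their own pace and stop on an object; "force" is the grip in N (left out, the last holds). Time passes only in rows, so rows that repeat a pose let the fingers close. It gives the time, the measured TCP pose, the force, the opening and the grip force at its end, in the units of the state.
- read_state(): the state, without advancing time (a new reading comes with each control period).
- imaging.camera(name): name is "scene" or "top" or "wrist"; returns a dict with "img" (400x640x3 uint8, red, green, blue), "z_map" (400x640 float32, m along the optical axis (not along the pixel's ray), 0 where there is no reading), "fx", "fy", "cx", "cy" (pixels), "R" (3x3) and "t" (3): a world point X has camera coordinates R X + t; the wrist camera has in their place "mount" (4x4, takes a point from camera to tool coordinates, whose origin is the TCP and whose axes are the flange's). Camera axes: x right, y down, z forward; pixel columns grow to the right and rows downward; lengths in m; the calibration is good to about 2 mm. A picture is of the moment at which its call begins: read the wrist's pose just before it.
- order.sign_off(): hands the job in; it is judged then, once.
The state is a dict: "time": time; "joint_positions": joint angles; "joint_vel": joint speeds; "tau": joint torques, N m; "eef_pos": TCP position; "ee_rot": TCP orientation; "wrist_force": force on the tool from outside, world axes, zero at the start; "wrist_torque": the same for the moment, N m; "finger_gap": finger opening in m; "grasp_force": force on a finger pad.
Only numpy, scipy, OpenCV 4.12 (cv2) and the standard library are available. Lean on these libraries where they do the work, as an engineer would, in place of code of your own. Each camera call takes 0.05 s, during which the arm holds its last target. There are 200 camera calls.

### The job

Get the revolving watch display running: press the battery pack down into the bay of the drive unit until it is flush, then lift the watch bar out of its plain foot, put its spigot in the drive's hub, turn it until the two keys slip into the keyways and push it fully home. Finish while still gripping the bar by its bare wooden middle and pushing it down firmly, with about a kilogram of push, so that I can tighten the grub screw: do not let go. Leave the other things on the table where they are.

Things in the scene. Friction and masses are not known exactly. Their poses are not given: they have to be found in the camera images.
- pack_centre (a point): centre of the loose black battery pack (120 g or so), a flat block 68 (its x) x 42 (its y) x 24 mm high (z up); it lies flat on the table, so this point is 12 mm up
- drive: the grey drive unit of the display, a fixed box 130 (its x) x 215 (its y) x 55 mm high, with the battery bay and the hub in its top. Origin: centre of its underside
- bay_mouth (a point): centre of the open mouth of the battery bay, level with the drive unit's top; axes of the unit. The bay: a recess 71 (x) x 45 (y), 24 mm deep, its mouth chamfered to 77 x 51. The pack goes in with its long side along x, either way round; flush: its top level with this point (within 2 mm). The fingers do not fit in beside the pack
- bay_spring (a point): one of two spring contacts that bulge 2.5 mm from the bay's +x and -x end walls, 13 mm below the mouth. The pack goes in freely for about 9 mm, then meets them and, if let go, stays standing proud: push it down level (up to about 15 N) until it bottoms; friction then keeps it in
- hub: aluminium hub, 48 mm across, rim 71 mm above the table; 113 mm from the bay mouth along the unit's +y. Origin: bore centre at rim level; z up; x along the two opposite keyways. Bore 22 round, 36 deep; keyways 7.5 wide, out to 16 mm from the axis, full depth, open at the rim. Turns stiffly (0.25 N m); may stand at any angle
- bar_centre (a point): centre of the wooden watch bar, 180 (its x) x 28 (y) x 26 mm (z up), 320 g, with a wristwatch round it 60 mm to either side (faces 10 mm above the bar): grip it across the 28 mm in its bare middle 75 mm. Below are a 20 mm column, a collar 44 across (underside 71 mm below this point) and the spigot
- spigot_tip (a point): lower end of the bar's spigot, on its axis, 105 mm below the bar's centre. The spigot: 20 mm round, 34 long below the collar, chamfered end, first 12 mm plain; above, two opposite keys 5 wide, out to 14 mm from the axis, in line with the bar's +x and -x; either fits either keyway
- collar (a point): underside of the bar's collar, on the axis. Fully home it sits on the hub's rim, the bar's centre then 71 mm above the hub's origin; with the keys riding on the rim the bar's centre is 93 mm above it
- foot: plain heavy steel foot, fixed, in which the bar stands upright at the start: disc 110 across, with a tube 44 across whose rim is 50 mm above the table; its socket is a plain 32 mm hole 38 deep, in which the spigot hangs loosely. Origin: centre of its underside. The bar must be lifted 40 mm to come free
- bell_clock: twin-bell alarm clock, 88 mm across, 130 mm high; leave it alone. Origin: on its underside
- square_clock: white square alarm clock, 45 x 85 x 85 mm; leave it alone. Origin: on its underside
- watch_box1: black watch box, 80 x 80 x 59 mm; leave it alone. Origin: on its underside
- watch_box2: black watch box, 80 x 80 x 59 mm; leave it alone. Origin: on its underside
- screwdriver: screwdriver lying on the table, 120 mm long; leave it alone. Origin: on its underside, near its middle
- loupe: eye loupe, 40 across, 26 mm high; leave it alone. Origin: on its underside
- parts_tin: round aluminium parts tin, 62 across, 22 mm high; leave it alone. Origin: on its underside

How it is judged:
By the outcome, as a careful person would: the job done as asked, in the order asked, and still so for the second after the job is handed in, while the arm keeps its last pose, push and grip.
It also fails if it takes over 54 s, if anything falls off the work surface, if the arm or the gripper's body presses on something with over 40 N, if the wrist force passes 120 N, or if a joint passes its speed limit or range.

## Working session

There is one attempt and no reset: what is moved stays moved. The work goes in short steps, Python scripts to look and compute and a tool call to move; the robot and the scene stay as the last step left them, time stands still between calls to the robot, and variables do not carry over. Pictures are saved under pics/ and viewed, at most 10 in all, crops included, and the job is handed in when it is done.

Besides the shell and the picture viewer there is one more tool, called as name([rows], argument=value, ...), one row to a line, values as JSON. jog_arm: Moves the arm, as the interface text tells. Its arguments: {"type":"object","properties":{"deltas":{"type":"array"},"force":{"type":"number"}},"required":["deltas"]}

```bash
mkdir -p pics
cat > h.py <<'E'
import numpy as np, cv2
from cell import read_state, imaging, order
from scipy.spatial.transform import Rotation as Ro
def cam(n):
    s=read_state(); c=imaging.camera(n)
    if 'mount' in c:
        T=np.eye(4);T[:3,:3]=Ro.from_quat(s['ee_rot']).as_matrix();T[:3,3]=s['eef_pos']
        M=T@np.array(c['mount']); c['Rw'],c['tw']=M[:3,:3],M[:3,3]
    else:
        R=np.array(c['R']);c['Rw']=R.T;c['tw']=-R.T@np.array(c['t'])
    np.save(f'{n}.npy',c,allow_pickle=True); return c
def load(n): return np.load(f'{n}.npy',allow_pickle=True).item()
def ray(c,u,v): return c['Rw']@np.array([(u-c['cx'])/c['fx'],(v-c['cy'])/c['fy'],1])
def atz(c,u,v,z):
    r=ray(c,u,v); return c['tw']+r*(z-c['tw'][2])/r[2]
def dep(c,u,v): return c['tw']+ray(c,u,v)*c['z_map'][int(v),int(u)]
def cloud(c):
    v,u=np.mgrid[:400,:640]; z=c['z_map']
    P=np.stack([(u-c['cx'])/c['fx']*z,(v-c['cy'])/c['fy']*z,z],-1)@c['Rw'].T+c['tw']; P[z==0]=np.nan; return P
def save(c,n,box=None,k=1):
    i=c['img'][...,::-1]
    if box: i=i[box[1]:box[3],box[0]:box[2]]
    cv2.imwrite(f'pics/{n}.png',cv2.resize(i,None,fx=k,fy=k,interpolation=cv2.INTER_CUBIC))
E
python3 - <<'E'
from h import *
for n in('scene','top','wrist'):
    c=cam(n);save(c,n+'0');print(n,c['tw'].round(3),c['Rw'].round(2).tolist(),c['fx'],np.isnan(cloud(c)[...,0]).mean())
E
```

```text
scene [ 1.047 -0.364  0.995] [[0.62, 0.64, -0.46], [0.79, -0.51, 0.34], [-0.02, -0.57, -0.82]] 420.6405953348459 0.0038203125
top [0.336 0.019 1.096] [[0.06, -0.98, 0.2], [-1.0, -0.06, 0.01], [0.01, -0.2, -0.98]] 451.42669289513094 0.0042421875
wrist [ 0.264 -0.625  0.384] [[0.28, -0.91, -0.29], [-0.96, -0.27, -0.08], [-0.0, 0.3, -0.95]] 349.5874426949914 0.00405859375
```

View pics/top0.png

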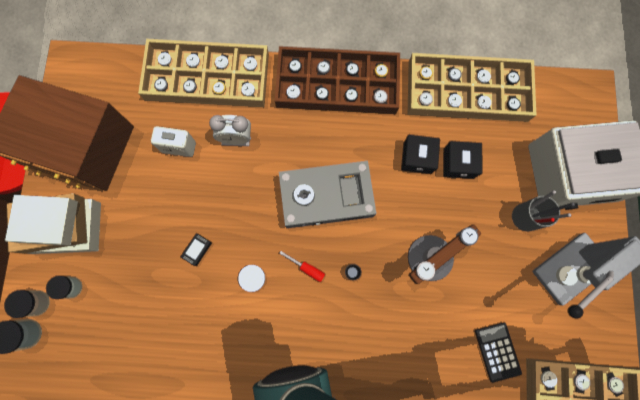

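View pics/scene0.png

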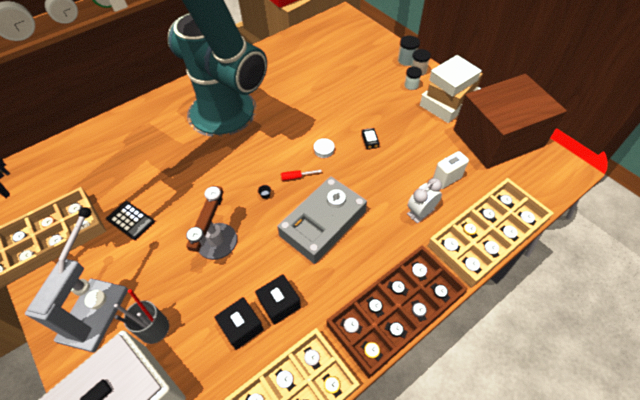

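The top view shows the pack at (196,249), the hub at (304,195), the bay at (351,191) and the bar between the watches at (426,270) and (469,236). In the scene view the pack is at (370,138) and the hub at (337,197).

Run:
```python
from h import *
t=load('top');s=load('scene')
def crop(c,x,y,w=65,h=50,k=6): return cv2.resize(c['img'][y:y+h,x:x+w,::-1],None,fx=k,fy=k,interpolation=cv2.INTER_CUBIC)
a=np.vstack([np.hstack([crop(t,165,225),crop(s,338,113)]),np.hstack([crop(t,320,162),crop(t,275,170)])])
cv2.imwrite('pics/m1.png',a)
for n,c,b in(('top',t,(165,225,65,50)),('scene',s,(338,113,65,50))):
    P=cloud(c);q=P[b[1]:b[1]+b[3],b[0]:b[0]+b[2]].reshape(-1,3)
    m=q[(q[:,2]>.017)&(q[:,2]<.035)]
    r=cv2.minAreaRect((m[:,:2]*1000).astype(np.float32));print(n,'pack',m.mean(0).round(4),len(m),r,np.median(q[:,2]))
# drive top
for n,c in(('top',t),('scene',s)):
    P=cloud(c).reshape(-1,3)
    m=P[(P[:,2]>.048)&(P[:,2]<.063)&(P[:,0]>.4)&(P[:,0]<.75)&(P[:,1]>-.13)&(P[:,1]<.2)]
    r=cv2.minAreaRect((m[:,:2]*1000).astype(np.float32));print(n,'drive',np.median(m,0).round(4),len(m),r)
    m=P[(P[:,2]>.066)&(P[:,2]<.08)&(P[:,0]>.4)&(P[:,0]<.75)&(P[:,1]>-.13)&(P[:,1]<.2)]
    print('hub',np.median(m,0).round(4),len(m),(m.min(0)+m.max(0))/2,cv2.minAreaRect((m[:,:2]*1000).astype(np.float32)))
    m=P[(P[:,2]>.14)&(P[:,2]<.24)&(P[:,0]>.25)&(P[:,0]<.6)&(P[:,1]<-.05)&(P[:,1]>-.35)]
    print('bar',np.median(m,0).round(4),len(m),cv2.minAreaRect((m[:,:2]*1000).astype(np.float32)),np.percentile(m[:,2],[10,50,90,99]).round(3))
for u,v in((426,270),(447,253),(469,236)):print(dep(t,u,v).round(4))
for u,v in((213,193),(204,214),(194,234)):print(dep(s,u,v).round(4))
```

```text
top pack [0.4159 0.2977 0.0247] 527 ((416.2694091796875, 298.3397216796875), (43.48954391479492, 67.9458999633789), 62.768646240234375) nan
scene pack [0.4181 0.2943 0.0227] 227 ((416.76617431640625, 295.78564453125), (41.9321174621582, 73.51016235351562), 62.160118103027344) nan
top drive [0.5616 0.0006 0.0557] 4092 ((578.450927734375, 46.61761474609375), (352.9600830078125, 209.309326171875), 74.73933410644531)
hub [0.5582 0.0535 0.0717] 294 [0.62819058 0.11305708 0.07286595] ((624.119140625, 121.06600952148438), (248.87110900878906, 45.761695861816406), 45.55066680908203)
bar [ 0.408  -0.2349  0.145 ] 548 ((429.484375, -263.6153564453125), (37.50893020629883, 160.9897918701172), 40.118099212646484) [0.143 0.145 0.147 0.149]
scene drive [ 0.5709 -0.0068  0.0544] 2905 ((623.1781005859375, 36.41162872314453), (266.06805419921875, 282.00506591796875), 10.523615837097168)
hub [0.566  0.0572 0.0702] 260 [0.62888832 0.11061261 0.07299542] ((627.071533203125, 119.85760498046875), (253.6675262451172, 46.949745178222656), 45.43381118774414)
bar [ 0.4547 -0.2979  0.1438] 357 ((429.373779296875, -266.13836669921875), (38.200889587402344, 160.34703063964844), 40.50323486328125) [0.142 0.144 0.146 0.148]
[ 0.3894 -0.2174  0.1474]
[ 0.4282 -0.2645  0.1362]
[ 0.4661 -0.3095  0.1424]
[ 0.3933 -0.2174  0.1438]
[ 0.4242 -0.2638  0.13  ]
[ 0.4692 -0.3108  0.1448]
```

View pics/m1.png

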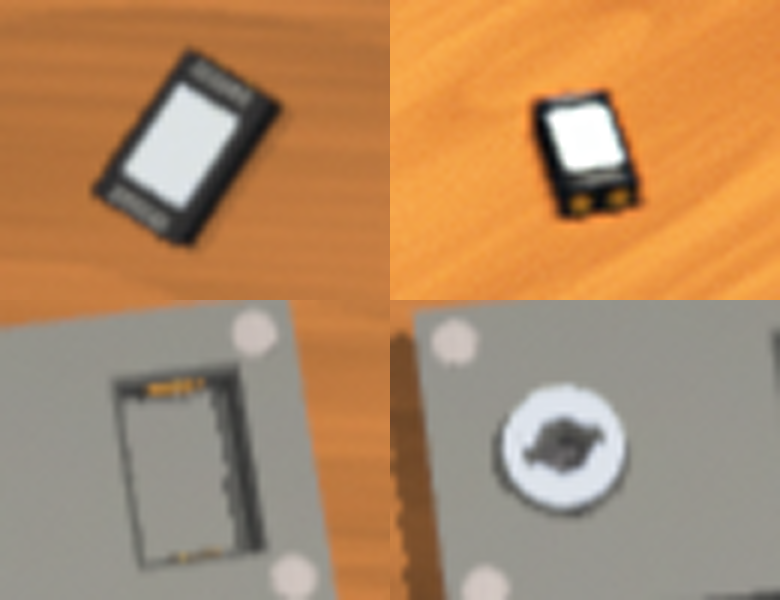

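The top crop shows the pack lying with its long axis up-right, centred on its label. The bay is at crop (190,465) and the hub's keyways run nearly horizontally with a slight tilt. Pack height (about 24 mm) agrees in both views.

Run:
```python
from h import *
s=read_state();R=Ro.from_quat(s['ee_rot']).as_matrix();print(s['eef_pos'],R.round(3).tolist(),s['finger_gap'])
for n in('top','scene'):
    c=load(n);P=cloud(c).reshape(-1,3)
    sel=lambda a,b,x0,x1,y0,y1:P[(P[:,2]>a)&(P[:,2]<b)&(P[:,0]>x0)&(P[:,0]<x1)&(P[:,1]>y0)&(P[:,1]<y1)]
    rect=lambda m:cv2.minAreaRect((m[:,:2]*1000).astype(np.float32))
    print(n,'drive',rect(sel(.05,.062,.47,.66,-.14,.13)))
    m=sel(.064,.08,.5,.62,0,.11);print('hub',np.median(m,0),rect(m))
    m=sel(.022,.046,.5,.63,-.1,0);print('bay',np.median(m,0),rect(m),len(m))
    P=P[::1]
```

```text
[ 0.19081058 -0.64687877  0.23766716] [[0.959, 0.283, -0.0], [0.283, -0.959, 0.002], [0.0, -0.002, -1.0]] 0.08787907592431958
top drive ((564.0448608398438, -5.2450408935546875), (131.50112915039062, 215.6228485107422), 10.743590354919434)
hub [0.55238039 0.04864911 0.07142903] ((552.9255981445312, 48.71147918701172), (46.91098403930664, 44.15691375732422), 3.278012275695801)
bay [ 0.57438663 -0.06305823  0.03207744] ((556.7739868164062, -47.827823638916016), (102.4622802734375, 82.81364440917969), 11.368110656738281) 581
scene drive ((563.5090942382812, -7.480621337890625), (133.1381378173828, 216.78781127929688), 10.648160934448242)
hub [0.55442445 0.04537999 0.06973797] ((554.4781494140625, 45.282466888427734), (45.722957611083984, 45.911598205566406), 52.91067886352539)
bay [ 0.56822538 -0.05906925  0.03138597] ((588.302734375, -51.151329040527344), (115.55016326904297, 52.88897705078125), 26.589651107788086) 395
```

jog_arm([
  [1, [23.9, 52.7, 0], [0, 0, -44]],
  [1, [23.9, 52.7, 0], [0, 0, -44]],
  [1, [23.9, 52.7, 0], [0, 0, -44]],
  [1, [23.9, 52.7, 0], [0, 0, -44]],
  [1, [23.9, 52.7, 0], [0, 0, -44]],
  [1, [23.9, 52.7, 0], [0, 0, -44]],
  [1, [23.9, 52.7, 0], [0, 0, -44]],
  [1, [23.9, 52.7, 0], [0, 0, -44]],
  [1, [23.9, 52.7, 0], [0, 0, -44]],
  [1, [23.9, 52.7, 0], [0, 0, -44]],
])

```text
time: 0.98
eef_pos: [0.3625, -0.2676, 0.2386]
ee_rot: [0.971, -0.239, 0.0, -0.0]
wrist_force: [0.8, 0.2, 0.3]
finger_gap: 0.0883
grasp_force: 0.0
```

jog_arm([
  [1, [7, 22, 0], [0, 0, 0]],
  [1, [7, 22, 0], [0, 0, 0]],
  [1, [7, 22, 0], [0, 0, 0]],
  [1, [7, 22, 0], [0, 0, 0]],
  [1, [7, 22, 0], [0, 0, 0]],
  [1, [5.4, 56.0, -8], [0, 0, 0]],
  [1, [5.4, 56.0, -8], [0, 0, 0]],
  [1, [5.4, 56.0, -8], [0, 0, 0]],
  [1, [5.4, 56.0, -8], [0, 0, 0]],
  [1, [5.4, 56.0, -8], [0, 0, 0]],
])

```text
time: 1.82
eef_pos: [0.4197, 0.1343, 0.1934]
ee_rot: [0.971, -0.238, 0.0, -0.0]
wrist_force: [1.1, -0.8, 0.2]
finger_gap: 0.0881
grasp_force: 0.0
```

jog_arm([
  [1, [-1, 18, -4], [0, 0, 0]],
  [1, [-1, 18, -4], [0, 0, 0]],
  [1, [-1, 18, -4], [0, 0, 0]],
  [1, [-1, 18, -4], [0, 0, 0]],
])

```text
time: 2.15
eef_pos: [0.4164, 0.2868, 0.1567]
ee_rot: [0.974, -0.225, -0.008, -0.009]
wrist_force: [-0.3, 0.4, 0.2]
finger_gap: 0.0881
grasp_force: 0.0
```

Run:
```python
from h import *
c=cam('wrist');s=read_state();print(s['eef_pos'],Ro.from_quat(s['ee_rot']).as_matrix()[:,1].round(3),s['time'])
P=cloud(c).reshape(-1,3)
m=P[(P[:,2]>.019)&(P[:,2]<.03)&(abs(P[:,0]-.416)<.07)&(abs(P[:,1]-.297)<.07)]
print(len(m),np.median(m,0),cv2.minAreaRect((m[:,:2]*1000).astype(np.float32)));save(c,'w1')
```

```text
[0.4173536  0.28937734 0.15507196] [-0.44  -0.898 -0.015] 2.2
3911 [0.41555231 0.29659359 0.0251315 ] ((413.2215576171875, 297.4633483886719), (41.523780822753906, 68.58966827392578), 62.12609100341797)
```

jog_arm([
  [1, [-0.2, 0.7, -9], [0, 0, 0]],
  [1, [-0.2, 0.7, -9], [0, 0, 0]],
  [1, [-0.2, 0.7, -9], [0, 0, 0]],
  [1, [-0.2, 0.7, -9], [0, 0, 0]],
])

```text
time: 2.53
eef_pos: [0.4134, 0.2872, 0.0637]
ee_rot: [0.974, -0.228, -0.012, -0.006]
wrist_force: [-0.0, -1.1, 0.1]
finger_gap: 0.088
grasp_force: 0.0
```

Run:
```python
from h import *
c=cam('wrist');s=read_state();print(s['eef_pos'],Ro.from_quat(s['ee_rot']).as_matrix().round(3).tolist(),s['time'])
P=cloud(c).reshape(-1,3)
m=P[(P[:,2]>.022)&(P[:,2]<.03)&(abs(P[:,0]-.416)<.07)&(abs(P[:,1]-.297)<.07)]
print(len(m),np.median(m,0),cv2.minAreaRect((m[:,:2]*1000).astype(np.float32)));save(c,'w2')
```

```text
[0.41560917 0.28827098 0.06627904] [[0.896, -0.444, -0.016], [-0.444, -0.896, 0.02], [-0.023, -0.011, -1.0]] 2.5833
7717 [0.41619396 0.29627358 0.02505689] ((413.23291015625, 297.6241455078125), (42.04092025756836, 68.20964813232422), 62.08659744262695)
```

View pics/w2.png

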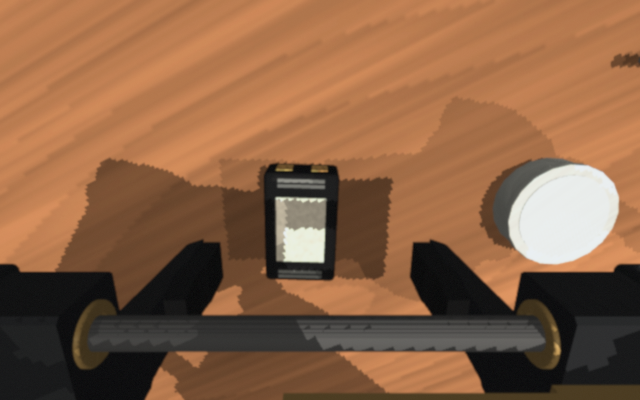

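The wrist view shows the pack at (300,222) between the open fingers, but slightly tilted and off. By my joint arithmetic the last joint is at its limit (it needs 2.64), so I'll use the half-turned grasp.

jog_arm([
  [1, [0, 0, 0], [0, 0, 70]],
  [1, [0, 0, 0], [0, 0, 70]],
  [1, [0, 0, 0], [0, 0, 70]],
  [1, [0, 0, 0], [0, 0, 70]],
  [1, [0, 0, 0], [0, 0, 70]],
  [1, [0, 0, 0], [0, 0, 70]],
  [1, [0, 0, 0], [0, 0, 70]],
  [1, [0, 0, 0], [0, 0, 70]],
  [1, [0, 0, 0], [0, 0, 70]],
  [1, [0, 0, 0], [0, 0, 70]],
])

```text
time: 3.42
eef_pos: [0.4193, 0.2901, 0.0709]
ee_rot: [0.927, 0.374, -0.009, -0.003]
wrist_force: [1.0, -0.3, 0.0]
finger_gap: 0.0886
grasp_force: 0.0
```

jog_arm([
  [1, [0, 0, 0], [0, 0, 70]],
  [1, [0, 0, 0], [0, 0, 70]],
  [1, [0, 0, 0], [0, 0, 70]],
  [1, [0, 0, 0], [0, 0, 70]],
  [1, [0, 0, 0], [0, 0, 70]],
  [1, [0, 0, 0], [0, 0, 70]],
  [1, [0, 0, 0], [0, 0, 70]],
  [1, [0, 0, 0], [0, 0, 70]],
  [1, [0, 0, 0], [0, 0, 70]],
  [1, [0, 0, 0], [0, 0, 70]],
])

```text
time: 4.25
eef_pos: [0.4192, 0.2901, 0.0709]
ee_rot: [0.545, 0.838, -0.009, 0.006]
wrist_force: [-0.6, -0.5, -0.3]
finger_gap: 0.0881
grasp_force: 0.0
```

jog_arm([
  [1, [0, 0, 0], [0, 0, 40]],
  [1, [0, 0, 0], [0, 0, 40]],
  [1, [0, 0, 0], [0, 0, 40]],
  [1, [0, 0, 0], [0, 0, 40]],
  [1, [0, 0, 0], [0, 0, 40]],
  [1, [0, 0, 0], [0, 0, 40]],
  [1, [0, 0, 0], [0, 0, 40]],
])

```text
time: 4.83
eef_pos: [0.419, 0.29, 0.0706]
ee_rot: [0.228, 0.974, -0.007, 0.01]
wrist_force: [-0.2, 0.4, -0.6]
finger_gap: 0.0882
grasp_force: 0.0
```

Run:
```python
from h import *
c=cam('wrist');s=read_state();R=Ro.from_quat(s['ee_rot']).as_matrix();print(s['eef_pos'],R.round(3).tolist(),s['time'],s['joint_positions'])
print('rot to goal deg',np.degrees(Ro.from_matrix(np.array([[np.cos(a:=np.radians(152.3)),np.sin(a),0],[np.sin(a),-np.cos(a),0],[0,0,-1]])@R.T).as_rotvec()))
P=cloud(c).reshape(-1,3)
m=P[(P[:,2]>.022)&(P[:,2]<.03)&(abs(P[:,0]-.416)<.07)&(abs(P[:,1]-.297)<.07)]
print(len(m),np.median(m,0),cv2.minAreaRect((m[:,:2]*1000).astype(np.float32)))
```

```text
[0.41880097 0.28997204 0.07021296] [[-0.895, 0.446, 0.017], [0.446, 0.895, -0.019], [-0.024, -0.01, -1.0]] 4.8833 [ 0.57353407  0.12240208  2.1113988  -0.03204469  0.90443228 -0.51481772]
rot to goal deg [ 1.10996205  0.94525999 -1.19044169]
7633 [0.41043265 0.29911497 0.02497218] ((413.2806091308594, 298.20147705078125), (41.74352264404297, 67.96109008789062), 62.077335357666016)
```

jog_arm([
  [1, [-0.5, 0.8, -2.5], [1.1, 0.95, -1.2]],
  [1, [-0.5, 0.8, -5.4], [1.1, 0.95, -1.2]],
  [1, [-0.5, 0.8, -5.4], [1.1, 0.95, -1.2]],
  [0.3, [-0.5, 0.8, -5.4], [1.1, 0.95, -1.2]],
  [0.3, [-0.5, 0.8, -5.4], [1.1, 0.95, -1.2]],
  [0.3, [-0.5, 0.8, -5.4], [1.1, 0.95, -1.2]],
  [0.3, [-0.5, 0.8, -5.4], [1.1, 0.95, -1.2]],
  [0.3, [-0.5, 0.8, -5.4], [1.1, 0.95, -1.2]],
], force=20)

```text
time: 5.55
eef_pos: [0.4127, 0.2978, 0.0146]
ee_rot: [0.238, 0.971, -0.001, -0.001]
wrist_force: [0.1, 0.6, -0.2]
finger_gap: 0.0566
grasp_force: 0.0
```

jog_arm([
  [0.3, [0, 0, 0.1], [0, 0, 0]],
  [0.3, [0, 0, 0.1], [0, 0, 0]],
  [0.3, [0, 0, 0.1], [0, 0, 0]],
  [0.3, [0, 0, 0.1], [0, 0, 0]],
  [0.3, [0, 0, 0.1], [0, 0, 0]],
])

```text
time: 5.97
eef_pos: [0.4121, 0.2975, 0.0148]
ee_rot: [0.238, 0.971, -0.002, -0.002]
wrist_force: [-1.2, -0.9, 6.3]
finger_gap: 0.0416
grasp_force: 20.0
```

jog_arm([
  [0.3, [0, 0, 4], [0, 0, 0]],
  [0.3, [0, 0, 10], [0, 0, 0]],
  [0.3, [16.2, -36.1, 10], [0, 0, 38.2]],
  [0.3, [16.2, -36.1, 10], [0, 0, 38.2]],
  [0.3, [16.2, -36.1, 10], [0, 0, 38.2]],
  [0.3, [16.2, -36.1, 10], [0, 0, 38.2]],
  [0.3, [16.2, -36.1, 10], [0, 0, 38.2]],
  [0.3, [16.2, -36.1, 10], [0, 0, 38.2]],
  [0.3, [16.2, -36.1, 10], [0, 0, 38.2]],
  [0.3, [16.2, -36.1, 10], [0, 0, 38.2]],
])

```text
time: 6.8
eef_pos: [0.5378, 0.0145, 0.1095]
ee_rot: [-0.093, 0.996, -0.002, -0.002]
wrist_force: [0.3, 0.9, -1.3]
finger_gap: 0.0415
grasp_force: 20.0
```

jog_arm([
  [0.3, [2.5, -4.6, 0], [0, 0, 0]],
  [0.3, [2.5, -4.6, 0], [0, 0, 0]],
  [0.3, [2.5, -4.6, 0], [0, 0, 0]],
  [0.3, [2.5, -4.6, 0], [0, 0, 0]],
])

```text
time: 7.13
eef_pos: [0.5623, -0.0298, 0.1092]
ee_rot: [-0.092, 0.996, -0.002, -0.002]
wrist_force: [-0.2, -0.2, -0.9]
finger_gap: 0.0418
grasp_force: 20.0
```

Run:
```python
from h import *
c=cam('wrist');s=read_state();R=Ro.from_quat(s['ee_rot']).as_matrix();print(s['eef_pos'],R.round(3).tolist(),s['time'],s['joint_positions'],s['finger_gap'],s['grasp_force'],s['wrist_force'])
save(c,'w3')
P=cloud(c).reshape(-1,3)
m=P[(P[:,2]>.05)&(P[:,2]<.06)]; print('drive',len(m),m.min(0),m.max(0))
m=P[(P[:,2]>.064)&(P[:,2]<.077)&(P[:,1]>.0)];print('hub',len(m));
if len(m):print(np.median(m,0),cv2.minAreaRect((m[:,:2]*1000).astype(np.float32)))
```

```text
[ 0.56186804 -0.0288944   0.10911516] [[-0.983, -0.184, -0.004], [-0.184, 0.983, -0.004], [0.005, -0.003, -1.0]] 7.1833 [-0.09298758  0.17194915  1.96915809 -0.00521747  1.00435511 -1.8462854 ] 0.04163642875997604 19.99890625476837 [-0.80062979 -0.30193758 -1.82984972]
drive 38096 [ 0.47753099 -0.2152475   0.05000249] [0.71668539 0.10608234 0.0599998 ]
hub 4399
[0.54901149 0.04637232 0.07171428] ((550.7035522460938, 47.88783645629883), (47.615421295166016, 47.26331329345703), 82.03914642333984)
```

View pics/w3.png

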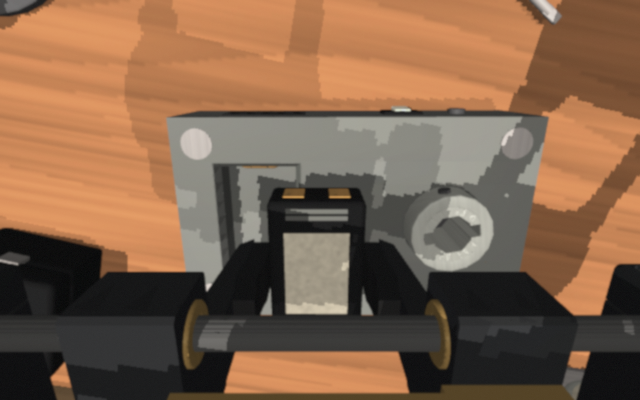

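The wrist view shows the pack held square between the pads (its far end at (318,192)). The bay mouth's far corners are at (213,165) and (300,163), and the hub is at (452,232).

Run:
```python
from h import *
c=load('wrist');T=read_state()['eef_pos']
P=cloud(c).reshape(-1,3)
m=P[(abs(P[:,2]-.119)<.008)&(np.hypot(P[:,0]-T[0],P[:,1]-T[1])<.05)]
print('pack',len(m),np.median(m,0),m.min(0),m.max(0))
ex=np.array([np.cos(a:=np.radians(10.7)),np.sin(a)]);ey=np.array([-ex[1],ex[0]])
q=(m[:,:2]-T[:2]);print('pack far end in drive x rel TCP',np.percentile(q@ex,[0.5,2,98]).round(4),np.percentile(q@ey,[1,99]).round(4))
a=atz(c,213,165,.055);b=atz(c,300,163,.055);print(a,b,np.degrees(np.arctan2(*(b-a)[[0,1]])),np.linalg.norm(b-a))
mid=(a+b)[:2]/2;print('bay from corners (77 mouth)',mid+ex*.0385)
m=P[(abs(P[:,2]-.0555)<.004)&(P[:,0]>.45)&(P[:,0]<.66)&(abs(P[:,1])<.14)][:,:2]
x,y=m@ex,m@ey;print('drive x -edge',np.percentile(x,.3),'y edges',np.percentile(y,[.3,99.7]),'yaw',cv2.minAreaRect((m*1000).astype(np.float32)))
print('expected bay x',np.percentile(x,.3)+.065)
print('hub in drive axes',np.array([.5507,.0479])@ex,np.array([.5507,.0479])@ey,'T',T[:2]@ex,T[:2]@ey)
```

```text
pack 12611 [ 0.55378235 -0.03043973  0.11944433] [ 0.52642548 -0.06564455  0.11101325] [0.58898354 0.00348532 0.12699865]
pack far end in drive x rel TCP [-0.0328 -0.0324  0.0211] [-0.0308  0.0307]
[ 0.53995339 -0.09501076  0.055     ] [ 0.52940645 -0.04490325  0.055     ] -11.886451085295175 0.05120547363717036
bay from corners (77 mouth) [ 0.57251051 -0.06280884]
drive x -edge 0.485418104167139 y edges [-0.21700379 -0.00278401] yaw ((561.41552734375, -5.556510925292969), (130.71095275878906, 215.9932403564453), 10.701821327209473)
expected bay x 0.550418104167139
hub in drive axes 0.550018297933538 -0.055179452138398186 T 0.5467340050117091 -0.1327121429358589
```

jog_arm([
  [0.3, [0.9, -3.4, 0], [0, 0, 0]],
  [0.3, [0.9, -3.4, 0], [0, 0, 0]],
  [0.3, [0.9, -3.4, -2], [0, 0, 0]],
  [0.3, [0.9, -3.4, -3.4], [0, 0, 0]],
  [0.3, [0.9, -3.4, -3.4], [0, 0, 0]],
  [0.3, [0.9, -3.4, -3.4], [0, 0, 0]],
])

```text
time: 7.68
eef_pos: [0.5703, -0.0618, 0.075]
ee_rot: [-0.094, 0.996, -0.002, -0.003]
wrist_force: [-0.3, 0.1, -1.4]
finger_gap: 0.0412
grasp_force: 20.0
```

jog_arm([
  [0.3, [0.05, -0.1, -0.3], [0, 0, 0]],
  [0.3, [0.05, -0.1, -0.6], [0, 0, 0]],
  [0.3, [0.05, -0.1, -0.9], [0, 0, 0]],
  [0.3, [0.05, -0.1, -1.2], [0, 0, 0]],
  [0.3, [0.05, -0.1, -1.4], [0, 0, 0]],
  [0.3, [0.05, -0.1, -1.4], [0, 0, 0]],
])

```text
time: 8.18
eef_pos: [0.5722, -0.0647, 0.0618]
ee_rot: [-0.093, 0.996, -0.002, -0.001]
wrist_force: [-0.8, -0.1, 0.1]
finger_gap: 0.0417
grasp_force: 20.0
```

jog_arm([
  [0.3, [0, 0, -0.15], [0, 0, 0]],
  [0.3, [0, 0, -0.3], [0, 0, 0]],
  [0.3, [0, 0, -0.3], [0, 0, 0]],
])

```text
time: 8.43
eef_pos: [0.5718, -0.0648, 0.0591]
ee_rot: [-0.093, 0.996, -0.002, -0.002]
wrist_force: [-4.6, -0.3, 5.0]
finger_gap: 0.0418
grasp_force: 20.0
```

Run:
```python
from h import *
c=cam('wrist');s=read_state();print(s['eef_pos'],s['time'],s['wrist_force'])
save(c,'w4',(150,120,550,320),2)
P=cloud(c).reshape(-1,3);T=s['eef_pos']
m=P[(P[:,2]>.06)&(P[:,2]<.09)&(np.hypot(P[:,0]-T[0]+.015,P[:,1]-T[1])<.017)];print(len(m),np.percentile(m[:,2],[5,50,95]))
```

```text
[ 0.57181159 -0.06482554  0.05915626] 8.4833 [-5.5763875  -1.06072902  4.36602255]
4619 [0.06759955 0.06894091 0.07022123]
```

View pics/w4.png

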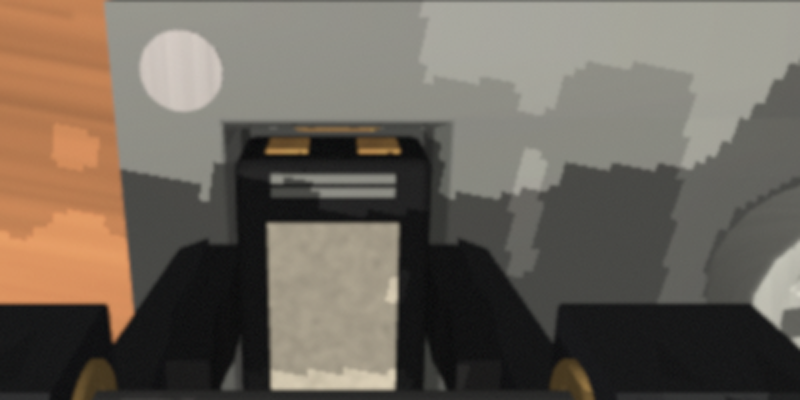

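The crop shows the pack seated in the bay, its end at about crop (335,140), even gaps on both sides and resting on the springs. Releasing it so I can press with shut fingers.

jog_arm([
  [0.65, [0, 0, 0.1], [0, 0, 0]],
  [0.65, [0, 0, 0.1], [0, 0, 0]],
  [0.65, [0, 0, 0.1], [0, 0, 0]],
  [0.65, [0, 0.1, 2.2], [0, 0, 0]],
  [0, [0, 0.1, 2.7], [0, 0, 0]],
  [0, [0, 0.1, 2.7], [0, 0, 0]],
  [0, [0, 0.1, 2.7], [0, 0, 0]],
  [0, [0, 0.1, 2.7], [0, 0, 0]],
  [0, [0, 0.1, 2.7], [0, 0, 0]],
  [0, [0, 0.1, 2.7], [0, 0, 0]],
])

```text
time: 9.32
eef_pos: [0.572, -0.0636, 0.0853]
ee_rot: [-0.093, 0.996, -0.002, -0.002]
wrist_force: [0.8, -0.2, 0.7]
finger_gap: 0.0193
grasp_force: 0.0
```

jog_arm([
  [0, [0, 0, 0], [0, 0, 0]],
  [0, [0, 0, 0], [0, 0, 0]],
  [0, [0, 0, 0], [0, 0, 0]],
  [0, [0, 0, -0.8], [0, 0, 0]],
])

```text
time: 9.65
eef_pos: [0.574, -0.0638, 0.0794]
ee_rot: [-0.093, 0.996, -0.003, 0.0]
wrist_force: [1.4, -0.5, 0.8]
finger_gap: 0.0006
grasp_force: 0.0
```

jog_arm([
  [0, [-0.1, 0, -0.5], [0, 0, 0]],
  [0, [-0.1, 0, -1], [0, 0, 0]],
  [0, [-0.1, 0, -1.3], [0, 0, 0]],
  [0, [-0.1, 0, -1.6], [0, 0, 0]],
  [0, [-0.1, 0, -1.9], [0, 0, 0]],
  [0, [-0.1, 0, -2.2], [0, 0, 0]],
])

```text
time: 10.15
eef_pos: [0.5731, -0.0636, 0.057]
ee_rot: [-0.093, 0.996, -0.003, 0.0]
wrist_force: [1.8, 0.3, 2.4]
finger_gap: 0.0005
grasp_force: 1.4
```

jog_arm([
  [0, [0, 0, -0.2], [0, 0, 0]],
  [0, [0, 0, -0.35], [0, 0, 0]],
  [0, [0, 0, -0.45], [0, 0, 0]],
  [0, [0, 0, -0.45], [0, 0, 0]],
])

```text
time: 10.48
eef_pos: [0.5731, -0.0637, 0.0553]
ee_rot: [-0.093, 0.996, -0.002, -0.0]
wrist_force: [-7.8, 2.1, 23.5]
finger_gap: 0.0006
grasp_force: 11.6
```

Bottomed at z 0.055 with 23 N, which is flush. Retracting to check this and to see the keyways.

jog_arm([
  [0, [0, 0, 4], [0, 0, 0]],
  [0, [-3, 4, 8], [0, 0, 0]],
  [0.6, [-6, 7, 11], [0, 0, 0]],
  [0.6, [-6, 7, 11], [0, 0, 0]],
  [0.6, [-6, 7, 11], [0, 0, 0]],
  [0.6, [-6, 7, 11], [0, 0, 0]],
])

```text
time: 10.98
eef_pos: [0.5116, 0.007, 0.1625]
ee_rot: [-0.094, 0.996, -0.003, 0.0]
wrist_force: [-0.0, -0.1, 0.3]
finger_gap: 0.0251
grasp_force: 0.0
```

Run:
```python
from h import *
c=cam('wrist');s=read_state();print(s['eef_pos'],s['time'],s['wrist_force'],s['finger_gap'])
P=cloud(c)
H=P.reshape(-1,3);m=H[(H[:,2]>.064)&(H[:,2]<.077)&(H[:,1]>.0)&(H[:,1]<.1)&(H[:,0]>.5)&(H[:,0]<.6)]
r=cv2.minAreaRect((m[:,:2]*1000).astype(np.float32));print('hub',r,cv2.minEnclosingCircle((m[:,:2]*1000).astype(np.float32)),np.median(m[:,2]))
b=H[(np.abs(H[:,0]-.572)<.012)&(np.abs(H[:,1]+.0635)<.008)];print('pack top',np.percentile(b[:,2],[5,50,95]) if len(b) else None)
b=H[(np.abs(H[:,0]-.565)<.01)&(np.abs(H[:,1]+.015)<.01)];print('drive top',np.median(b[:,2]))
# project hub centre
X=np.array([.5515,.048,.071]);p=c['Rw'].T@(X-c['tw']);u=int(p[0]/p[2]*c['fx']+c['cx']);v=int(p[1]/p[2]*c['fy']+c['cy']);print(u,v)
x0,y0=max(0,u-50),max(0,v-38);print('crop',x0,y0)
a=cv2.resize(c['img'][y0:y0+75,x0:x0+100,::-1],None,fx=4,fy=4,interpolation=cv2.INTER_CUBIC)
b=cv2.resize(c['img'][...,::-1],(480,300));
o=np.zeros((300,880,3),np.uint8);o[:a.shape[0],:a.shape[1]]=a;o[:,400:]=b;cv2.imwrite('pics/w5.png',o[:,:800])
```

```text
[0.51149352 0.00645285 0.16139036] 11.0333 [-0.12875194  0.38425052  0.39469882] 0.029184497925651632
hub ((545.9661865234375, 45.494163513183594), (39.719215393066406, 47.300113677978516), 29.399547576904297) ((549.6182861328125, 47.52962875366211), 24.13631248474121) 0.07172596274840448
pack top [0.05529288 0.05625725 0.05731671]
drive top 0.05601339961758878
358 257
crop 308 219
```

View pics/w5.png

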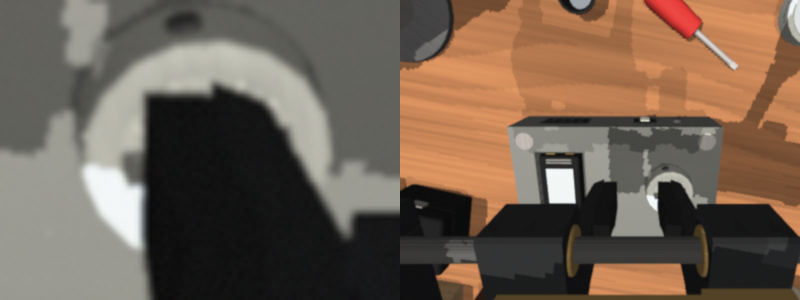

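The pack is flush (depth 0.056 on both the pack and the drive top); here a finger hides the hub. I'll rectify the earlier wrist and top images of the hub to get the keyway angle.

```bash
cat > rect.py <<'E'
from h import *
def rectify(img,Rw,tw,c,ctr,z,half=.032,n=384):
    g=np.linspace(-half,half,n); X,Y=np.meshgrid(g,-g)  # image right=+x world, up=+y
    W=np.stack([ctr[0]+X,ctr[1]+Y,np.full_like(X,z)],-1)
    p=(W-tw)@Rw; u=p[...,0]/p[...,2]*c['fx']+c['cx']; v=p[...,1]/p[...,2]*c['fy']+c['cy']
    return cv2.remap(img,u.astype(np.float32),v.astype(np.float32),cv2.INTER_CUBIC)
E
python3 - <<'E'
from rect import *
w=load('wrist');T=np.eye(4);T[:3,:3]=Ro.from_matrix([[-.983,-.184,-.004],[-.184,.983,-.004],[.005,-.003,-1]]).as_matrix();T[:3,3]=[0.56186804,-0.0288944,0.10911516]
M=T@np.array(w['mount'])
a=rectify(cv2.imread('pics/w3.png'),M[:3,:3],M[:3,3],w,(.5507,.0479),.071)
t=load('top');b=rectify(cv2.imread('pics/top0.png'),t['Rw'],t['tw'],t,(.553,.0487),.071)
cv2.imwrite('pics/m2.png',np.hstack([a,b]))
for i in(a,b):
    g=cv2.cvtColor(i,cv2.COLOR_BGR2GRAY);Y,X=np.mgrid[:384,:384]-192;r=np.hypot(X,Y)/6
    for th in(80,100,120):
        k=(g<th)&(r<18);n,l,st,ce=cv2.connectedComponentsWithStats(k.astype(np.uint8))
        j=1+np.argmax(st[1:,4]);ys,xs=np.where(l==j);C=np.cov(xs,-ys);e,v=np.linalg.eigh(C)
        print(th,st[j,4]/36,(ce[j]-192)/6,np.degrees(np.arctan2(v[1,1],v[0,1]))%180,np.sqrt(e)/6)
E
```

```text
80 13.88888888888889 [-6.05433333  6.34433333] 150.35183710149647 [0.62288663 1.82971453]
100 408.75 [-0.35728848 -1.24281346] 110.32376250232085 [4.90418596 6.96319628]
120 455.94444444444446 [-0.15793428 -0.97632103] 110.68945564581551 [5.1079928  7.41035886]
80 73.19444444444444 [0.90550285 3.51018343] 46.17892677007863 [2.33596458 3.37915088]
100 238.02777777777777 [0.175283   0.79423892] 105.48950695090967 [3.91108509 5.31781984]
120 325.44444444444446 [-0.061554    0.09825595] 109.11505400069711 [4.39119468 6.17071328]
```

View pics/m2.png

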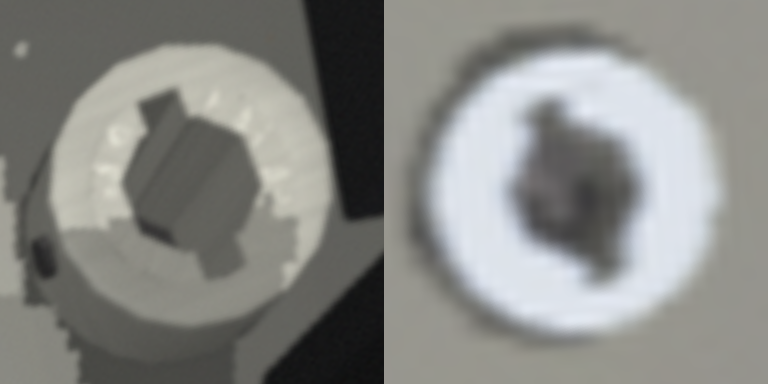

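Both rectified views show the keyway running from (160,105) to (222,260) on the left, so about 111.5° in world. The ring is centred at (190,184) there, putting the hub at (0.5507, 0.0493).

jog_arm([
  [1, [0, 0, 4], [0, 0, -60.5]],
  [1, [-8.2, -27, 7], [0, 0, -60.5]],
  [1, [-8.2, -27, 7], [0, 0, -60.5]],
  [1, [-8.2, -27, 7], [0, 0, -60.5]],
  [1, [-8.2, -27, 7], [0, 0, -60.5]],
  [1, [-8.2, -27, 7], [0, 0, -60.5]],
  [1, [-8.2, -27, 7], [0, 0, -60.5]],
  [1, [-8.2, -27, 7], [0, 0, -60.5]],
  [1, [-8.2, -27, 7], [0, 0, -60.5]],
  [1, [-8.2, -27, 7], [0, 0, -60.5]],
])

```text
time: 11.87
eef_pos: [0.4283, -0.2664, 0.2298]
ee_rot: [0.424, 0.905, -0.001, -0.004]
wrist_force: [-0.4, 0.9, 0.0]
finger_gap: 0.0881
grasp_force: 0.0
```

jog_arm([
  [1, [0, 0, 0], [0, 0, 0]],
  [1, [0, 0, 0], [0, 0, 0]],
])

```text
time: 12.03
eef_pos: [0.4293, -0.2633, 0.2301]
ee_rot: [0.421, 0.907, -0.001, -0.003]
wrist_force: [-0.2, -0.1, -0.5]
finger_gap: 0.088
grasp_force: 0.0
```

Run:
```python
from h import *
c=cam('wrist');s=read_state();R=Ro.from_quat(s['ee_rot']).as_matrix();print(s['eef_pos'],R.round(3).tolist(),s['time'],s['finger_gap'])
P=cloud(c).reshape(-1,3);near=np.hypot(P[:,0]-.429,P[:,1]+.264)<.036
m=P[near&(P[:,2]>.125)&(P[:,2]<.14)];print('bar mid',len(m),np.median(m,0),cv2.minAreaRect((m[:,:2]*1000).astype(np.float32)))
m=P[(np.hypot(P[:,0]-.429,P[:,1]+.264)<.11)&(P[:,2]>.141)&(P[:,2]<.16)];print('watches',len(m),m.mean(0),cv2.minAreaRect((m[:,:2]*1000).astype(np.float32)))
save(c,'w6')
```

```text
[ 0.4294888  -0.26296824  0.23040294] [[-0.646, 0.763, -0.007], [0.763, 0.646, 0.0], [0.005, -0.005, -1.0]] 12.0833 0.0882122514545268
bar mid 3442 [ 0.42611763 -0.263868    0.1345878 ] ((427.3807373046875, -265.2909851074219), (27.996807098388672, 71.62120056152344), 40.35115432739258)
watches 4704 [ 0.41812414 -0.25444394  0.14515951] ((427.65875244140625, -265.62896728515625), (38.041786193847656, 162.0792694091797), 40.50286102294922)
```

View pics/w6.png

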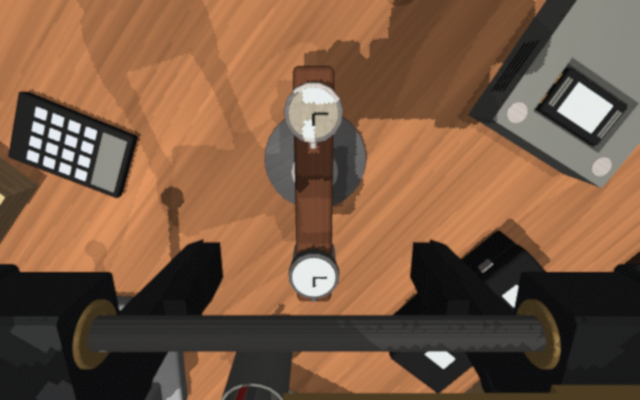

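The wrist view shows the bar running vertically from (314,75) to (314,290), with bare wood in the middle near (314,190), centred between the fingers. Height is 0.1345 on top, as expected.

jog_arm([
  [1, [-0.2, -0.25, -4], [0, -0.4, 0]],
  [1, [-0.2, -0.25, -8], [0, -0.4, 0]],
  [1, [-0.2, -0.25, -11], [0, -0.4, 0]],
  [1, [-0.2, -0.25, -12.8], [0, -0.4, 0]],
  [0.25, [-0.2, -0.25, -12.8], [0, -0.4, 0]],
  [0.25, [-0.2, -0.25, -12.8], [0, -0.4, 0]],
  [0.25, [-0.2, -0.25, -12.8], [0, -0.4, 0]],
  [0.25, [-0.2, -0.25, -12.8], [0, -0.4, 0]],
  [0.25, [-0.2, -0.25, -12.8], [0, -0.4, 0]],
  [0.25, [-0.2, -0.25, -12.8], [0, -0.4, 0]],
], force=50)

```text
time: 12.92
eef_pos: [0.4287, -0.2668, 0.1053]
ee_rot: [0.421, 0.907, -0.0, 0.003]
wrist_force: [-0.3, 0.3, -0.3]
finger_gap: 0.05
grasp_force: 0.0
```

jog_arm([
  [0.1, [0, 0, 0], [0, 0, 0]],
  [0.1, [0, 0, 0], [0, 0, 0]],
  [0.1, [0, 0, 0], [0, 0, 0]],
  [0.1, [0, 0, 0], [0, 0, 0]],
  [0.1, [0, 0, 0], [0, 0, 0]],
])

```text
time: 13.33
eef_pos: [0.4278, -0.2662, 0.1038]
ee_rot: [0.422, 0.907, 0.0, 0.001]
wrist_force: [0.1, 0.4, 2.0]
finger_gap: 0.0272
grasp_force: 50.0
```

jog_arm([
  [0.1, [0, 0, 2.5], [0, 0, 0]],
  [0.1, [0, 0, 5.5], [0, 0, 0]],
  [0.1, [0, 0, 8], [0, 0, 0]],
  [0.1, [12.3, 31.5, 9], [0, 0, -19]],
  [0.1, [12.3, 31.5, 9], [0, 0, -19]],
  [0.1, [12.3, 31.5, 9], [0, 0, -19]],
  [0.1, [12.3, 31.5, 9], [0, 0, -19]],
  [0.1, [12.3, 31.5, 9], [0, 0, -19]],
  [0.1, [12.3, 31.5, 9], [0, 0, -19]],
  [0.1, [12.3, 31.5, 9], [0, 0, -19]],
])

```text
time: 14.17
eef_pos: [0.5286, -0.0044, 0.1909]
ee_rot: [0.565, 0.825, -0.001, 0.0]
wrist_force: [0.2, 0.1, -2.1]
finger_gap: 0.0276
grasp_force: 50.0
```

jog_arm([
  [0.1, [2, 5, 0], [0, 0, 0]],
  [0.1, [2, 5, 0], [0, 0, 0]],
  [0.1, [2, 5, 0], [0, 0, 0]],
  [0.1, [2, 5, 0], [0, 0, 0]],
])

```text
time: 14.5
eef_pos: [0.5483, 0.0439, 0.1907]
ee_rot: [0.564, 0.825, -0.001, 0.0]
wrist_force: [0.1, -0.3, -2.4]
finger_gap: 0.0274
grasp_force: 50.0
```

Run:
```python
from h import *
c=cam('scene');t=cam('top');s=read_state();R=Ro.from_quat(s['ee_rot']).as_matrix();T=s['eef_pos'];print(T,R.round(3).tolist(),s['time'],s['finger_gap'],s['wrist_force'])
print('yaw',np.degrees(np.arctan2(R[1,0],R[0,0])))
for n,c2 in(('scene',c),('top',t)):
    P=cloud(c2).reshape(-1,3);m=P[(P[:,2]>T[2]-.085)&(P[:,2]<T[2]-.055)&(np.hypot(P[:,0]-T[0],P[:,1]-T[1])<.04)]
    print(n,len(m),m.mean(0) if len(m) else '')
save(c,'s7',(270,110,430,230),5)
```

```text
[0.54818505 0.0425378  0.19097218] [[-0.36, 0.933, -0.001], [0.933, 0.36, -0.002], [-0.002, -0.001, -1.0]] 14.6 0.02720475905371106 [-0.5263719  -1.02634487 -2.72194794]
yaw 111.1117865328041
scene 21 [0.55605138 0.03948911 0.11464132]
top 0
```

View pics/s7.png

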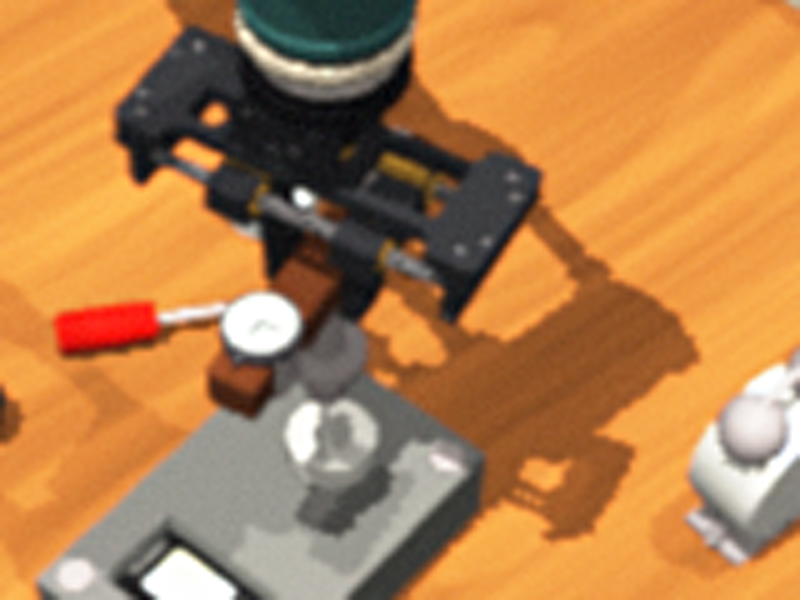

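The scene crop shows the spigot near (332,395), just above the hub at (332,440), upright and still slightly short of it in y. Correcting and lowering.

jog_arm([
  [0.1, [0.25, 0.6, -1], [0, 0, 0]],
  [0.1, [0.25, 0.6, -2.3], [0, 0, 0]],
  [0.1, [0.25, 0.6, -2.6], [0, 0, 0]],
  [0.1, [0.25, 0.6, -2.6], [0, 0, 0]],
  [0.1, [0.25, 0.6, -2.6], [0, 0, 0]],
])

```text
time: 15.02
eef_pos: [0.5509, 0.0492, 0.1648]
ee_rot: [0.566, 0.825, -0.001, 0.0]
wrist_force: [0.4, 0.4, -3.2]
finger_gap: 0.0271
grasp_force: 50.0
```

jog_arm([
  [0.1, [0, 0, -0.3], [0, 0, 0]],
  [0.1, [0, 0, -0.6], [0, 0, 0]],
  [0.1, [0, 0, -0.9], [0, 0, 0]],
  [0.1, [0, 0, -1.2], [0, 0, 0]],
  [0.1, [0, 0, -1.2], [0, 0, 0]],
])

```text
time: 15.43
eef_pos: [0.5521, 0.0489, 0.1543]
ee_rot: [0.565, 0.825, -0.001, 0.002]
wrist_force: [0.5, -3.7, -2.2]
finger_gap: 0.0276
grasp_force: 50.0
```

jog_arm([
  [0.1, [0, -0.08, -0.2], [0, 0, 0]],
  [0.1, [0, -0.08, -0.5], [0, 0, 0]],
  [0.1, [0, -0.08, -0.7], [0, 0, 0]],
  [0.1, [0, -0.08, -0.7], [0, 0, 0]],
])

```text
time: 15.77
eef_pos: [0.5515, 0.0486, 0.1461]
ee_rot: [0.565, 0.825, -0.001, 0.001]
wrist_force: [0.4, -3.8, -3.8]
finger_gap: 0.0276
grasp_force: 50.0
```

jog_arm([
  [0.1, [0, -0.05, -0.2], [0, 0, 0]],
  [0.1, [0, -0.05, -0.4], [0, 0, 0]],
  [0.1, [0, -0.05, -0.5], [0, 0, 0]],
  [0.1, [0, -0.05, -0.5], [0, 0, 0]],
])

```text
time: 16.1
eef_pos: [0.5516, 0.0484, 0.1415]
ee_rot: [0.565, 0.825, -0.0, 0.001]
wrist_force: [-0.1, -2.5, -3.0]
finger_gap: 0.0272
grasp_force: 50.0
```

The keys have slipped into the keyways (5 mm below the riding height, no upward force). Pushing home.

jog_arm([
  [0.1, [0, -0.04, -0.3], [0, 0, 0]],
  [0.1, [0, -0.04, -0.6], [0, 0, 0]],
  [0.1, [0, -0.04, -0.9], [0, 0, 0]],
  [0.1, [0, -0.04, -1.2], [0, 0, 0]],
  [0.1, [0, -0.04, -1.5], [0, 0, 0]],
  [0.1, [0, -0.04, -1.5], [0, 0, 0]],
])

```text
time: 16.6
eef_pos: [0.5516, 0.0481, 0.126]
ee_rot: [0.565, 0.825, -0.0, 0.001]
wrist_force: [1.9, -4.2, -4.9]
finger_gap: 0.0276
grasp_force: 50.0
```

jog_arm([
  [0.1, [-0.03, -0.04, -0.15], [0, 0, 0]],
  [0.1, [-0.03, -0.04, -0.25], [0, 0, 0]],
  [0.1, [-0.03, -0.04, -0.3], [0, 0, 0]],
  [0.1, [-0.03, -0.04, -0.3], [0, 0, 0]],
], force=60)

```text
time: 16.93
eef_pos: [0.5519, 0.0476, 0.1248]
ee_rot: [0.565, 0.825, 0.0, 0.001]
wrist_force: [-0.6, -3.6, 4.5]
finger_gap: 0.0276
grasp_force: 60.0
```

jog_arm([
  [0.1, [0, -0.04, -0.04], [0, 0, 0]],
  [0.1, [0, -0.04, -0.04], [0, 0, 0]],
  [0.1, [0, -0.04, -0.04], [0, 0, 0]],
])

```text
time: 17.18
eef_pos: [0.552, 0.0475, 0.1248]
ee_rot: [0.565, 0.825, 0.0, 0.001]
wrist_force: [-1.9, -3.2, 5.8]
finger_gap: 0.027
grasp_force: 60.0
```

jog_arm([
  [0.1, [0, -0.03, -0.08], [0, 0, 0]],
  [0.1, [0, -0.03, -0.08], [0, 0, 0]],
  [0.1, [0, -0.03, -0.08], [0, 0, 0]],
  [0.1, [0, -0.03, -0.08], [0, 0, 0]],
])

```text
time: 17.52
eef_pos: [0.5521, 0.0473, 0.1247]
ee_rot: [0.565, 0.825, 0.001, 0.001]
wrist_force: [-2.7, -2.7, 9.8]
finger_gap: 0.0274
grasp_force: 60.0
```

Run:
```python
from h import *
P=cloud(cam('scene')).reshape(-1,3);s=read_state();T=s['eef_pos'];print(T,s['wrist_force'],s['time'])
q=P[:,:2]-T[:2];ex=np.array([np.cos(a:=np.radians(111.3)),np.sin(a)]);l=q@ex;w=q@np.array([-ex[1],ex[0]])
m=P[(abs(w)<.012)&(abs(l)>.02)&(abs(l)<.036)&(P[:,2]>.1)&(P[:,2]<.19)];print('bar top',len(m),np.percentile(m[:,2],[10,50,90]))
for sg in(1,-1):
    m=P[(abs(w)<.013)&(abs(sg*l-.06)<.012)&(P[:,2]>.13)&(P[:,2]<.19)];print('watch',sg,len(m),np.median(m,0) if len(m) else '')
b=P[(abs(P[:,0]-.572)<.012)&(abs(P[:,1]+.0635)<.008)];print('pack',np.median(b[:,2]))
```

```text
[0.55210643 0.04731959 0.12467126] [-1.89330418 -3.29262991 10.03026698] 17.5667
bar top 47 [0.15292568 0.15445606 0.15681481]
watch 1 1 [0.5216004  0.1125428  0.16631995]
watch -1 87 [ 0.57422763 -0.00918583  0.16489162]
pack 0.05513993896640407
```

The bar's top is at 0.1545, so its centre is about 71 mm above the hub and it is fully home. The push is 10 N and the pack is flush.

```bash
python3 -c "
from cell import order;print(order.sign_off())"
```

```text
the job is handed in; nothing more can be done
None
```

The battery pack is flush in the bay and the watch bar is keyed and fully home in the hub; the arm still grips the bar's bare middle and pushes it down with about 10 N, so you can tighten the grub screw.

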